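# Find the blind hole with the stop pin

## Task

Set up the length stop on the shed bench: take the red-knobbed steel pin out of the wooden block, set its tip lightly on the steel bar in the track's channel close to either end of the channel, and slide it along the bar until it drops into the one open hole, which you cannot tell by eye; push it fully home and let go, leaving it standing upright. Press gently throughout (well below 35 N, about the weight of 3.5 kg, on the bar or the track, and no knocks), and leave the other pins and everything else on the bench where they are.

Things in the scene. Friction and masses are not known exactly. Their poses are not given: they have to be found in the camera images.
- pin_knob (a point): The pin to use: 12 mm steel pin with a red square knob, 26 x 26 mm, 32 mm tall, on top; 92 mm long, about 120 g. This point is the knob's centre, 76 mm above the tip; z runs from tip to knob, x and y are square to the knob's sides. At the start it stands, sides parallel to the block's, in any one of the block's holes, its lower 25 mm inside, the knob's underside 35 mm above the block.
- pin_tip (a point): The centre of the flat lower end of the red-knobbed pin, 76 mm below the centre of the knob along the pin. The end is chamfered: 8 mm wide at the very tip, the full 12 mm from 3 mm up.
- block: The fixed wooden pin block, 190 mm (its x) by 56 mm (its y), 40 mm high, with three upright 14 mm holes, 25 mm deep, in a row along its x axis at x = -60, 0 and +60 mm; the pins stand loose in them. Origin: the centre of its underside, on the bench.
- track: The length-stop track, screwed to the bench: an aluminium channel section 200 mm long (its y), 84 mm wide over its foot (its x), 42 mm high, z up; a steel bar runs through it along y. Origin: the centre of its underside. A black clamp knob sticks out on its +x side at y = +70 mm, to 64 mm from the centre line, 36 mm high.
- channel (a point): Middle of the channel's floor, 30 mm above the track's origin (same axes). The channel is 15 mm wide, straight along y at x = 0, from y = -90 to +90 mm, ends open; its floor is the flat, level top of the steel bar. The walls rise 4 mm upright, then as 45 degree bevels to a mouth 29 mm wide at 10 mm above the floor: a 12 mm pin set on a bevel slides down into the channel.
- bar_face (a point): A point on the +y end of the channel's floor, 80 mm from its middle. The steel bar (44 x 280 x 24 mm) is clamped too firmly to move. It has one open blind hole, centred across the channel, anywhere from y = -40 to +40 mm of its middle: 13.6 mm wide, 1.5 mm chamfer, 18 mm deep. Six old holes filled flush with dark filler look just the same. Knob's centre of a pin fully home: 88 mm above bench.
- pin_black_knob (a point): Bystander: another steel pin with a round black knob (28 mm wide), in the wooden block; for another jig. The point is 76 mm above its tip.
- pin_wood_knob (a point): Bystander: another steel pin with a round pale wooden knob (30 mm wide), in the wooden block; for another jig. The point is 76 mm above its tip.
- spray_can: Bystander: a blue spray can with a red cap, 52 mm wide, 190 mm tall, standing on the bench. Origin: centre of its underside.
- jar: Bystander: a closed jar with a green lid, 64 mm wide, 85 mm tall. Origin: centre of its underside.
- screwdriver: Bystander: a screwdriver with an orange handle, 200 mm long, lying on the bench along its x axis. Origin: under its middle.
- offcut: Bystander: a flat offcut of pale wood, 70 x 180 x 22 mm, lying on the bench. Origin: centre of its underside.
- tape_measure: Bystander: a yellow and black tape measure, 65 x 36 x 62 mm. Origin: centre of its underside.

How it is judged:
By the outcome, as a careful person would: the job done as asked, in the order asked, and still so for the second after the job is handed in, with the robot touching nothing.
It also fails if it takes over 67 s, if anything falls off the work surface, if the arm or the gripper's body presses on something with over 40 N, if the wrist force passes 120 N, or if a joint passes its speed limit or range.

## Robot

A 6-joint arm with a two-finger parallel gripper is mounted at the origin on the work surface. World frame = base frame: x ahead of the robot, y to its left, z up, the work surface at z = 0. Lengths are in m, angles in rad, forces in N, time in s.
With the tool pointing down it reaches from about 0.35 to 0.775 m from the base axis. Payload 7.3 kg.
Tool frame: the origin (TCP) lies on the centre line of the jaws, within the pads' length; the fingertips stand 14 mm ahead of it and the grasp point (between the pads) lies 5 mm behind it; z points along the fingers, y is the direction in which the jaws open and shut (so a half turn about z gives the same grasp; the last joint's range is limited). The gripper opens to 92 mm and grips with 3 to 60 N. Pads are 19 mm wide; open, the fingers measure 130 mm over their backs; the gripper's body (75 mm by 190 mm) begins 47 mm behind the grasp point.
Start: joints at [-1.363, 0.342, 1.524, -0, 1.275, -0.146], TCP at [0.182, -0.492, 0.241] pointing down, gripper open.
Joint ranges: [-2.53, 2.53], [-0.77, 2.02], [0.04, 2.7], [-1, 4.14], [0.28, 2.66], [-3.11, 3.11]. Speed limits (rad/s): [2.57, 2.57, 3.14, 3.14, 3.14, 3.14].

## Interface

Orientations are given as [roll, pitch, yaw] about the fixed x, y, z axes, in that order (R = Rz(yaw) Ry(pitch) Rx(roll)).
In Python, from cell import telemetry, cams, robot gives the robot as it stands.
- The arm moves only by the tool servo_tool, never from a script. Its argument "targets" is text: rows parted by semicolons, each of 4 numbers parted by spaces: the shift along the tool's x, y, z in mm, then the turn about the tool's z in rad. In form: x y z yaw; .... A call has 1 to 20 rows; each row shifts and turns the pose as measured when the row begins, along the tool's axes as they then stand; what a row does not reach is not made up. A row lasts 1/8 s, in which the tool goes at most 62.5 mm and 10.7 degrees, less where a joint would pass 70% of its speed; a pose out of reach is approached as far as the arm can. A call with a gripper value outside its range is refused whole. "hand" is the opening, from 0 (shut) to 1 (fully open), set as the call begins (left out, the last holds). The fingers move at their own pace and stop on an object; "squeeze" is the grip in N (left out, the last holds). Time passes only in rows, so rows that do not move let the fingers close. It gives the time, the measured TCP pose, the force and the opening at its end, in the units of the state.
- telemetry.observe(): the state, without advancing time (a new reading comes with each control period).
- cams.read_camera(name): name is "scene" or "top" or "wrist"; returns a dict with "color" (384x512x3 uint8, red, green, blue), "K" (3x3 intrinsics, pixels), "R" (3x3) and "t" (3): a world point X has camera coordinates R X + t. Camera axes: x right, y down, z forward; pixel columns grow to the right and rows downward; lengths in m; the calibration is good to about 2 mm. A picture is of the moment at which its call begins. There is no depth.
- robot.hand_in(): hands the job in, once; it reports no verdict.
Trained networks look in a picture, given as the dict that the camera call returned (one of the last four; its "shot" number tells which), for a name from the list of things; names that differ only in an ending like _2 or _b are one class to them, and where a whole thing is asked for, a point or a joint stands for the part that bears it (a point fixed in the world has none). Each returns a list of dicts, best first, with "score" (0 to 1); they miss things now and then, are a little off and sometimes report something else, mostly with a low value. They report only what shows in the picture. A call takes as long as a camera call.
- cams.cut_out(picture, query): "region" (384x512 bool, what is visible of it) and "extent" ([centre column, centre row, width, height] in pixels, round what is visible of it).
The state is a dict: "time": time; "qpos": joint angles; "qvel": joint speeds; "joint_efforts": joint torques, N m; "tool_pos": TCP position; "tool_rot": TCP orientation; "contact_force": force on the tool from outside, world axes, zero at the start; "torque": the same for the moment, N m; "opening": finger opening in m.
Only numpy, scipy, OpenCV 4.12 (cv2) and the standard library are available. Lean on these libraries where they do the work, as an engineer would, in place of code of your own. Each camera call takes 0.05 s, during which the arm holds its last target.

## Working session

There is one attempt and no reset: what is moved stays moved. The work goes in short steps, Python scripts to look and compute and a tool call to move; the robot and the scene stay as the last step left them, time stands still between calls to the robot, and variables do not carry over. Pictures are saved under pics/ and viewed, and the job is handed in when it is done.

Besides the shell and the picture viewer there is one more tool, called after "Emit:" in YAML: its name, and indented under it one key for each argument. servo_tool: Moves the arm, as the interface text tells. Its arguments: {"type":"object","properties":{"targets":{"type":"string"},"hand":{"type":"number"},"squeeze":{"type":"number"}},"required":["targets"]}

```bash
mkdir -p pics; ls
python3 - <<'E'
from cell import telemetry, cams, robot
import cv2,json
s=telemetry.observe();print(s)
for n in ["scene","top","wrist"]:
    p=cams.read_camera(n);cv2.imwrite(f"pics/{n}0.png",p["color"][:,:,::-1]);print(n,p["K"].tolist(),p["R"].tolist(),p["t"].tolist())
    for q in ["pin_knob","block","track","channel","bar_face"]:
        try:print(q,[(round(d["score"],2),[round(float(v),1) for v in d["extent"]],int(d["region"].sum())) for d in cams.cut_out(p,q)[:2]])
        except Exception as e:print(q,e)
E
```

```text
pics
{'time': 0.0, 'qpos': array([-1.36300156e+00,  3.42725944e-01,  1.52503560e+00, -3.39982085e-05,
        1.27539412e+00, -1.46031819e-01]), 'qvel': array([-2.45005171e-04, -1.34690944e-05,  7.67481970e-04, -1.47668335e-04,
       -1.58825219e-03,  1.56653722e-03]), 'joint_efforts': array([-1.09991252e-03, -4.31245708e+01, -2.44224304e+01,  7.16293976e-02,
        5.60534012e-02, -1.18482512e-04]), 'tool_pos': array([ 0.18182073, -0.49208945,  0.24003679]), 'tool_rot': array([-3.14004155e+00, -1.95274578e-04,  3.53836360e-01]), 'contact_force': array([-0.47561344, -0.18962635,  0.25506185]), 'torque': array([ 0.01072596, -0.0290188 ,  0.01158975]), 'opening': 0.09192003325861586}
scene [[484.7775430703428, 0.0, 262.37315098528205], [0.0, 484.7775430703428, 191.98414154616498], [0.0, 0.0, 1.0]] [[0.35999039854521236, 0.9328074850188237, 0.016646586680642127], [0.6358658093631692, -0.23225940463840775, -0.7360232614801887], [-0.6827016811449794, 0.2755463025516209, -0.6767515420831707]] [-0.2777522090480288, -0.2803309753378255, 1.7637067524815717]
pin_knob [(0.74, [211.8, 179.8, 2
[... 618 characters left out ...]
771539743442082]
pin_knob [(0.51, [399.2, 180.1, 16.1, 14.9], 155)]
block [(0.66, [390.8, 207.0, 24.7, 71.4], 1380)]
track [(0.68, [233.8, 186.9, 105.1, 46.5], 2760)]
channel [(0.79, [230.5, 184.9, 102.8, 42.7], 2778)]
bar_face [(0.47, [400.1, 177.7, 11.5, 9.3], 124)]
wrist [[322.93119692576926, 0.0, 247.74784616837803], [0.0, 322.93119692576926, 193.77729988642383], [0.0, 0.0, 1.0]] [[0.34628892598733246, -0.938127835765926, 0.0003788135180877702], [-0.8918685331067332, -0.3290880493112159, 0.3102766111948895], [-0.2909544627473269, -0.10778320630636527, -0.950646243902397]] [-0.5250320060503862, -0.039659732486724594, 0.3914408545730037]
pin_knob []
block []
track []
channel []
bar_face []
```

View pics/scene0.png

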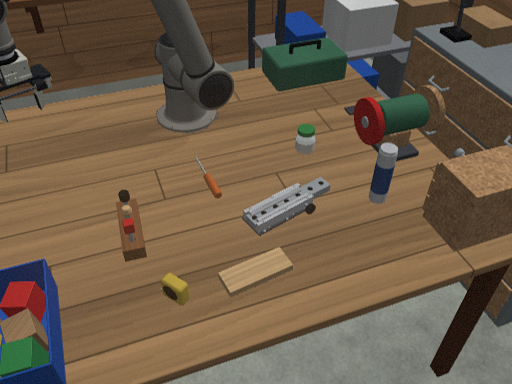

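View pics/top0.png

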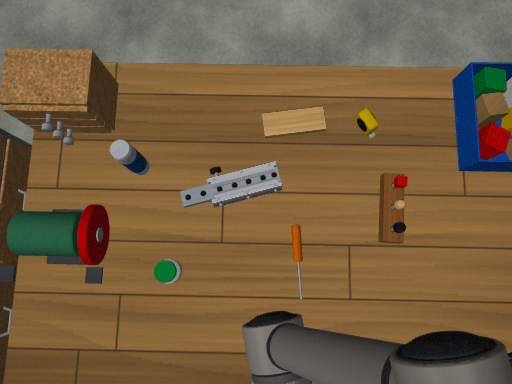

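Run:
```python
import cv2
a=cv2.imread('pics/top0.png')
b=cv2.resize(a[150:260,360:440],None,fx=5,fy=5,interpolation=cv2.INTER_CUBIC)
c=cv2.resize(a[140:240,165:300],None,fx=5,fy=5,interpolation=cv2.INTER_CUBIC)
cv2.imwrite('pics/tb.png',b);cv2.imwrite('pics/tt.png',c)
s=cv2.imread('pics/scene0.png')
cv2.imwrite('pics/sb.png',cv2.resize(s[150:290,100:240],None,fx=4,fy=4,interpolation=cv2.INTER_CUBIC))
```

```text
(no output)
```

View pics/tb.png

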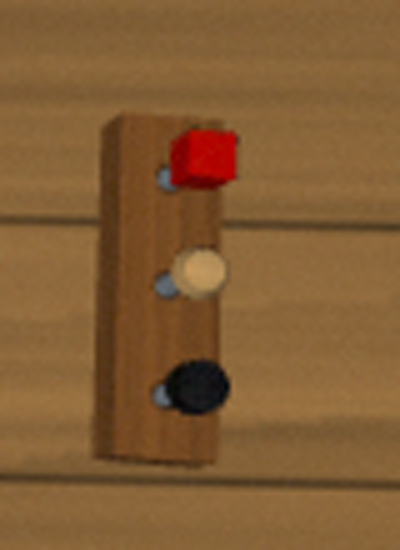

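View pics/tt.png

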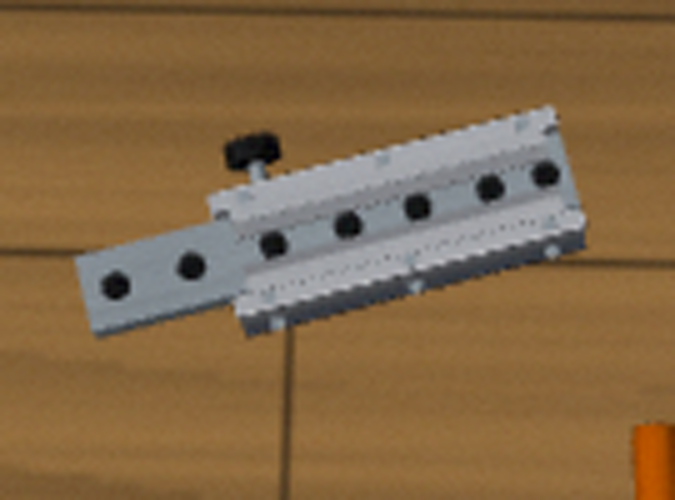

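View pics/sb.png

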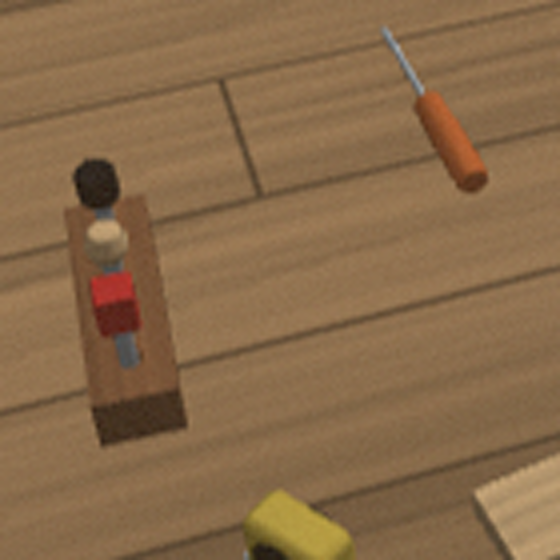

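The pictures show the red knob on the far (+x) end of the block at top px ~(401,181), the track lying mostly along world y at about (235,187), and the clamp knob at (216,170). Next I'll work out positions.

```bash
cat > h.py <<'E'
import numpy as np, cv2
from cell import telemetry, cams, robot
def ray(p,u,v,z):
    K,R,t=map(np.array,(p["K"],p["R"],p["t"]))
    d=R.T@np.linalg.solve(K,[u,v,1.]); c=-R.T@t
    return c+d*(z-c[2])/d[2]
def proj(p,X):
    K,R,t=map(np.array,(p["K"],p["R"],p["t"])); x=K@(R@np.asarray(X,float)+t); return x[:2]/x[2]
def tri(ps,uvs):
    A=[];b=[]
    for p,(u,v) in zip(ps,uvs):
        K,R,t=map(np.array,(p["K"],p["R"],p["t"])); d=R.T@np.linalg.solve(K,[u,v,1.]); d/=np.linalg.norm(d); c=-R.T@t
        M=np.eye(3)-np.outer(d,d);A.append(M);b.append(M@c)
    return np.linalg.lstsq(np.vstack(A),np.hstack(b),rcond=None)[0]
def red(p,box):
    x0,y0,x1,y1=box; c=p["color"].astype(int); m=(c[...,0]>120)&(c[...,1]<60)&(c[...,2]<60)
    k=np.zeros_like(m);k[y0:y1,x0:x1]=m[y0:y1,x0:x1];return k
E
python3 - <<'E'
from h import *
a=cams.read_camera("top");b=cams.read_camera("scene")
ma=red(a,(380,160,420,200));mb=red(b,(110,205,145,245))
ca=np.argwhere(ma).mean(0)[::-1];cb=np.argwhere(mb).mean(0)[::-1]
print(ca,cb,"tri",tri([a,b],[ca,cb]), ray(a,*ca,.093))
# track: hole dots in top crop (bar top z=.030)
d=np.array([[115,286],[190,266],[273,244],[347,225],[417,207],[490,188],[545,174]])/5+[165,140]
for q in d: print(ray(a,*q,.030).round(4))
# track top corners crop z=.042
for q in [[212,205],[553,112],[240,318],[583,220]]: print("c",ray(a,*(np.array(q)/5+[165,140]),.042).round(4))
for q in [[122,115],[225,125],[215,465],[96,458]]: print("b",ray(a,*(np.array(q)/5+[360,150]),.040).round(4))
E
```

```text
[400.23387097 180.72580645] [127.78571429 222.05714286] tri [ 0.57295309 -0.28787033  0.10145259] [ 0.57503961 -0.28917742  0.093     ]
[0.5311 0.2781 0.03  ]
[0.5431 0.2369 0.03  ]
[0.5563 0.1912 0.03  ]
[0.5678 0.1503 0.03  ]
[0.5787 0.1115 0.03  ]
[0.5903 0.0709 0.03  ]
[0.5988 0.0403 0.03  ]
c [0.5755 0.2245 0.042 ]
c [0.6316 0.0367 0.042 ]
c [0.5127 0.2067 0.042 ]
c [0.5707 0.0195 0.042 ]
b [ 0.6071 -0.2648  0.04  ]
b [ 0.6024 -0.3214  0.04  ]
b [ 0.4155 -0.3075  0.04  ]
b [ 0.418  -0.2439  0.04  ]
```

Emit:
servo_tool:
  targets: "0 0 0 0.148; 0 0 0 0.148; 0 0 0 0.148; 37 -24 0 0; 37 -24 0 0; 37 -24 0 0; 37 -24 0 0; 37 -24 0 0; 37 -24 0 0; 37 -24 0 0; 37 -24 0 0; 37 -24 0 0; 37 -24 0 0; 0 0 0 0"

```text
time: 2.75
tool_pos: [0.5875, -0.2877, 0.2398]
tool_rot: [3.14, -0.0, -0.108]
contact_force: [0.3, 0.0, -0.4]
opening: 0.0917
```

Run:
```python
from h import *
s=telemetry.observe();print(s["time"],s["tool_pos"],s["tool_rot"],s["qpos"],s["contact_force"])
p=cams.read_camera("wrist");cv2.imwrite("pics/w1.png",p["color"][:,:,::-1])
for q in ["pin_knob","block"]:
    print(q,[(round(d["score"],2),[round(float(v),1) for v in d["extent"]]) for d in cams.cut_out(p,q)[:2]])
```

```text
2.75 [ 0.58750095 -0.28766095  0.23981325] [ 3.13997397e+00 -4.48743982e-04 -1.08381921e-01] [-5.71798134e-01  5.87000377e-01  1.12773861e+00 -1.26060860e-03
  1.42572880e+00  1.10756201e+00] [ 0.2558012   0.02212675 -0.40751667]
pin_knob [(0.8, [253.7, 194.7, 29.0, 42.2])]
block [(0.88, [252.7, 214.2, 57.3, 141.8])]
```

View pics/w1.png

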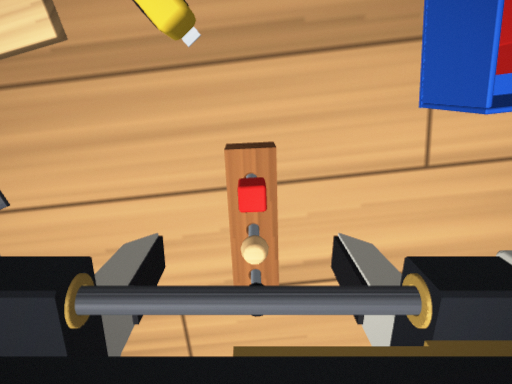

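Run:
```python
from h import *
p=cams.read_camera("wrist");c=p["color"].astype(int)
g=c[175:215,235:270];
m=red(p,(220,150,290,230));yy,xx=np.where(m);print(xx.min(),xx.max(),yy.min(),yy.max())
print(c[178:214,252,0].tolist()); print([ (r,np.where(m[r])[0].min(),np.where(m[r])[0].max()) for r in range(yy.min(),yy.max()+1,3)])
cv2.imwrite("pics/w1c.png",cv2.resize(p["color"][130:300,200:310,::-1],None,fx=5,fy=3.5,interpolation=cv2.INTER_CUBIC))
```

```text
235 263 175 208
[115, 117, 118, 118, 141, 198, 232, 242, 248, 249, 249, 248, 248, 248, 249, 248, 249, 249, 249, 249, 249, 249, 249, 249, 249, 249, 249, 249, 249, 247, 246, 225, 205, 205, 207, 204]
[(175, np.int64(241), np.int64(260)), (178, np.int64(236), np.int64(237)), (181, np.int64(236), np.int64(262)), (184, np.int64(235), np.int64(262)), (187, np.int64(236), np.int64(262)), (190, np.int64(236), np.int64(262)), (193, np.int64(236), np.int64(262)), (196, np.int64(236), np.int64(263)), (199, np.int64(236), np.int64(263)), (202, np.int64(236), np.int64(263)), (205, np.int64(237), np.int64(263)), (208, np.int64(237), np.int64(257))]
```

View pics/w1c.png

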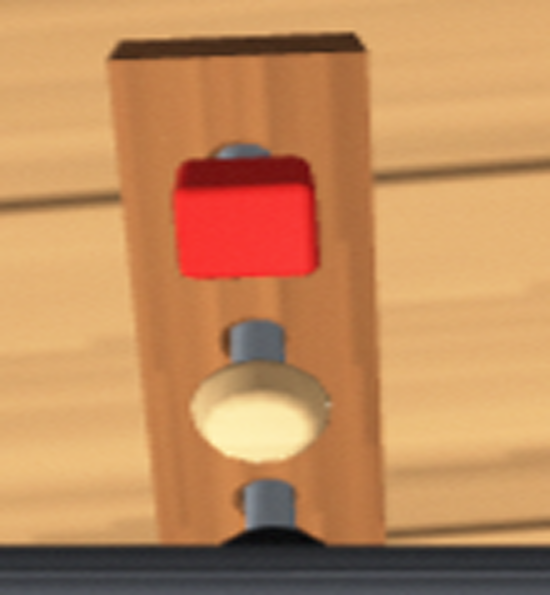

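Run:
```python
from h import *
p=cams.read_camera("wrist")
f=lambda x,y:(x/5+200-.4,y/3.5+130-.4)
P=[ray(p,*f(*q),.040) for q in [(109,58),(158,540),(368,50),(385,540)]]
for a in P: print(a.round(4))
for a,b in ((P[0],P[1]),(P[2],P[3])): d=a-b;print("yaw",np.arctan2(d[1],d[0]))
print("width",P[0]-P[2])
T=ray(p,249.6,195.8,.107);print("knob",T)
W=ray(p,*f(261,430),.107);print("wood",W, T-W, np.arctan2(*(T-W)[1::-1]))
m=(P[0]+P[2])/2;print("far edge mid -35:",m, "pin would be", m-0.035*np.array([np.cos(-.09),np.sin(-.09),0]))
s=telemetry.observe();t=s["tool_pos"];psi=s["tool_rot"][2]
d=T-t;print("tool dx,dy",d[0]*np.cos(psi)+d[1]*np.sin(psi), d[0]*np.sin(psi)-d[1]*np.cos(psi))
```

```text
[ 0.6124 -0.2661  0.04  ]
[ 0.442  -0.2545  0.04  ]
[ 0.6085 -0.3214  0.04  ]
[ 0.4355 -0.3102  0.04  ]
yaw -0.06764680475207689
yaw -0.0645401148290289
width [0.00385062 0.05532318 0.        ]
knob [ 0.57554132 -0.29176527  0.107     ]
wood [ 0.518268   -0.28748429  0.107     ] [ 5.72733144e-02 -4.28098538e-03  5.55111512e-17] -0.07460785793876935
far edge mid -35: [ 0.61045754 -0.29373822  0.04      ] pin would be [ 0.5755992  -0.29059247  0.04      ]
tool dx,dy -0.008716393774273176 0.0022393613473301955
```

Emit:
servo_tool:
  targets: "0 0 0 -0.04; 0 0 0 0; 0 0 0 0"

```text
time: 3.38
tool_pos: [0.5822, -0.2929, 0.2418]
tool_rot: [3.138, -0.001, -0.078]
contact_force: [0.6, 0.7, 0.2]
opening: 0.092
```

Run:
```python
from h import *
s=telemetry.observe();t=s["tool_pos"];psi=s["tool_rot"][2];print(t,s["tool_rot"])
p=cams.read_camera("wrist")
m=red(p,(220,150,290,230));c=p["color"].astype(int)
b=m&(c[...,0]>225);yy,xx=np.where(b);u=((xx.min()+xx.max())/2,(yy.min()+yy.max())/2);print(u,xx.min(),xx.max(),yy.min(),yy.max())
T=ray(p,*u,.107);d=T-t;print(T,"tool dx,dy",d[0]*np.cos(psi)+d[1]*np.sin(psi), d[0]*np.sin(psi)-d[1]*np.cos(psi))
```

```text
[ 0.58222631 -0.29286173  0.24183072] [ 3.13843659e+00 -6.57074446e-04 -7.76901195e-02]
(np.float64(244.5), np.float64(193.0)) 232 257 181 205
[ 0.57599336 -0.29023311  0.107     ] tool dx,dy -0.00641816042274776 -0.0021369402249231126
```

Emit:
servo_tool:
  targets: "-2 -1 25 0; -2 -0.5 25 0; -1 -0.5 25 0; -1 0 25 0; 0 0 20 0; 0 0 0 0; 0 0 0 0"

```text
time: 4.3
tool_pos: [0.5764, -0.2924, 0.1207]
tool_rot: [3.136, -0.004, -0.082]
contact_force: [-0.1, 0.0, -0.1]
opening: 0.0917
```

Run:
```python
from h import *
s=telemetry.observe();t=s["tool_pos"];psi=s["tool_rot"][2];print(t,s["tool_rot"])
p=cams.read_camera("wrist");cv2.imwrite("pics/w2.png",p["color"][:,:,::-1])
```

```text
[ 0.57643223 -0.29236536  0.12070753] [ 3.13640637 -0.00419991 -0.08216719]
```

View pics/w2.png

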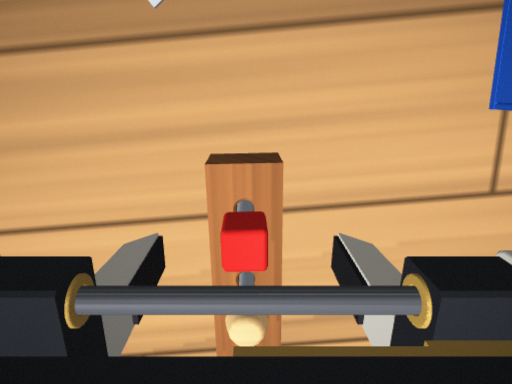

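Emit:
servo_tool:
  targets: "-0.5 -1.5 16 0; 0 0 15 0; 0 0 2 0; 0 0 0 0"

```text
time: 4.85
tool_pos: [0.5765, -0.2911, 0.0865]
tool_rot: [3.136, -0.006, -0.082]
contact_force: [-0.3, 0.5, 0.5]
opening: 0.0921
```

Run:
```python
from h import *
s=telemetry.observe();t=s["tool_pos"];psi=s["tool_rot"][2];print(t,s["tool_rot"],s["contact_force"])
p=cams.read_camera("wrist");cv2.imwrite("pics/w3.png",p["color"][:,:,::-1])
```

```text
[ 0.57649824 -0.29109277  0.08646462] [ 3.13561203 -0.00556479 -0.08215303] [-0.26066492  0.45707364  0.54387092]
```

View pics/w3.png

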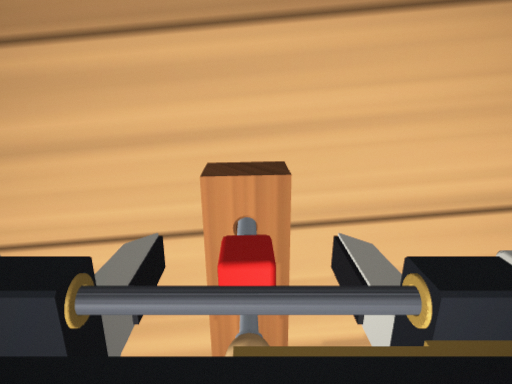

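Emit:
servo_tool:
  targets: "-0.5 0 0 -0.012; 0 0 0 0; 0 0 0 0; 0 0 0 0; 0 0 0 0; 0 0 0 0; 0 0 0 0; 0 0 0 0"
  hand: 0
  squeeze: 30

```text
time: 5.9
tool_pos: [0.5765, -0.2913, 0.0877]
tool_rot: [3.135, -0.007, -0.069]
contact_force: [-0.8, 0.2, -0.0]
opening: 0.0257
```

Run:
```python
from h import *
s=telemetry.observe();t=s["tool_pos"];psi=s["tool_rot"][2];print(t,s["tool_rot"],s["contact_force"],s["torque"],s["opening"])
```

```text
[ 0.57651487 -0.29131838  0.08772504] [ 3.13459845 -0.00736228 -0.06927461] [-0.82997287  0.22229375 -0.01667692] [0.15748303 0.02284396 0.01563116] 0.02572830307862498
```

Emit:
servo_tool:
  targets: "0 0 -8 0; 0 0 -15 0; 0 0 -22 0; 0 0 -25 0; 0 0 -25 0; 0 0 -15 -0.115; 0 0 0 -0.115; 0 0 0 -0.115; 10 -30 0 0; 15 -43 0 0; 15 -43 0 0; 15 -43 0 0; 15 -43 0 0; 15 -43 0 0; 15 -43 0 0; 10 -28 0 0; 0 0 0 0; 0 0 0 0"

```text
time: 8.15
tool_pos: [0.5937, 0.0513, 0.2176]
tool_rot: [3.118, -0.02, 0.286]
contact_force: [0.9, 0.1, -1.4]
opening: 0.0257
```

Run:
```python
from h import *
s=telemetry.observe();t=s["tool_pos"];psi=s["tool_rot"][2];print(s["time"],t,s["tool_rot"],s["contact_force"],s["torque"],s["opening"])
p=cams.read_camera("wrist");cv2.imwrite("pics/w4.png",p["color"][:,:,::-1])
p=cams.read_camera("top");cv2.imwrite("pics/t4.png",p["color"][:,:,::-1])
p=cams.read_camera("scene");cv2.imwrite("pics/s4.png",p["color"][:,:,::-1])
```

```text
8.15 [0.59367885 0.05127077 0.21762073] [ 3.11839384 -0.01980741  0.28567383] [ 0.92923907  0.06155628 -1.39255584] [0.02104558 0.09735619 0.04030871] 0.025674847564599312
```

View pics/w4.png

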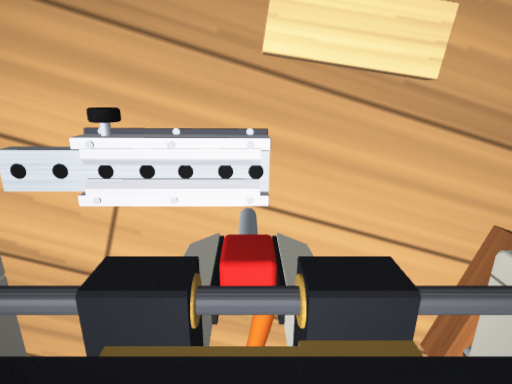

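View pics/t4.png

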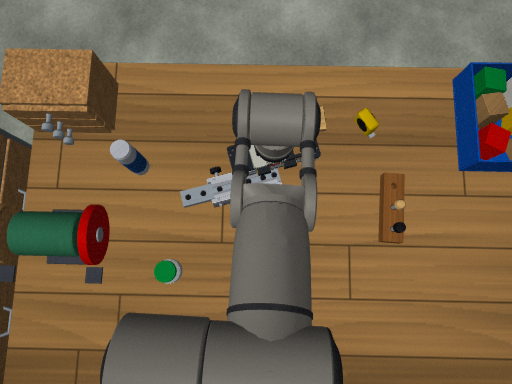

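View pics/s4.png

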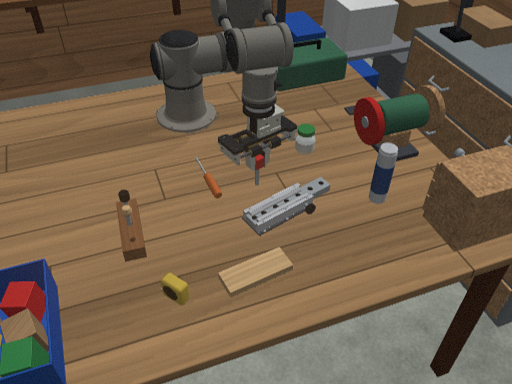

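```bash
cat >> h.py <<'E'
from scipy.spatial.transform import Rotation as Ro
def pinaxis(rot):
    # pin up axis in tool frame, from grasp
    Rg=Ro.from_euler('xyz',[3.13460,-.00736,-.06927]).as_matrix(); a=Rg.T@[0,0,1]
    return Ro.from_euler('xyz',rot).as_matrix()@a
def tip(s):
    # at grasp: TCP (.5765,-.2913,.0877); pin tip z .015, lateral = pin at .5758,-.2910
    Rg=Ro.from_euler('xyz',[3.13460,-.00736,-.06927]).as_matrix()
    off=Rg.T@(np.array([.5760,-.2911,.015])-[.5765,-.2913,.0877])
    return s["tool_pos"]+Ro.from_euler('xyz',s["tool_rot"]).as_matrix()@off
E
python3 - <<'E'
from h import *
s=telemetry.observe();print(pinaxis(s["tool_rot"]),tip(s))
p=cams.read_camera("wrist")
cv2.imwrite("pics/w5.png",cv2.resize(p["color"][100:230,0:160,::-1],None,fx=5,fy=4.5,interpolation=cv2.INTER_CUBIC))
cv2.imwrite("pics/w6.png",cv2.resize(p["color"][100:230,140:300,::-1],None,fx=5,fy=4.5,interpolation=cv2.INTER_CUBIC))
c=p["color"].max(2)
m=(c<50)[150:195,0:275].astype(np.uint8)
n,l,st,ce=cv2.connectedComponentsWithStats(m)
for i in range(1,n):
    if st[i,4]>40: q=ce[i]+[0,150];print(q.round(2),st[i].tolist(),ray(p,*q,.030).round(4))
print(proj(p,tip(s)))
E
```

```text
[-0.01603021  0.01182266  0.99980161] [0.59431702 0.04981966 0.14448563]
[ 17.14 171.01] [10, 15, 15, 13, 148] [0.5335 0.2777 0.03  ]
[ 59.19 171.01] [53, 15, 14, 13, 145] [0.5453 0.2364 0.03  ]
[104.76 171.27] [98, 16, 14, 12, 139] [0.5579 0.1912 0.03  ]
[146.43 171.29] [140, 16, 14, 12, 141] [0.5697 0.1497 0.03  ]
[184.76 171.36] [179, 16, 13, 12, 134] [0.5806 0.1113 0.03  ]
[224.84 171.38] [219, 16, 13, 12, 132] [0.5921 0.0708 0.03  ]
[255.16 171.68] [249, 17, 13, 11, 125] [0.6006 0.04   0.03  ]
[246.78467843 212.2623683 ]
```

View pics/w5.png

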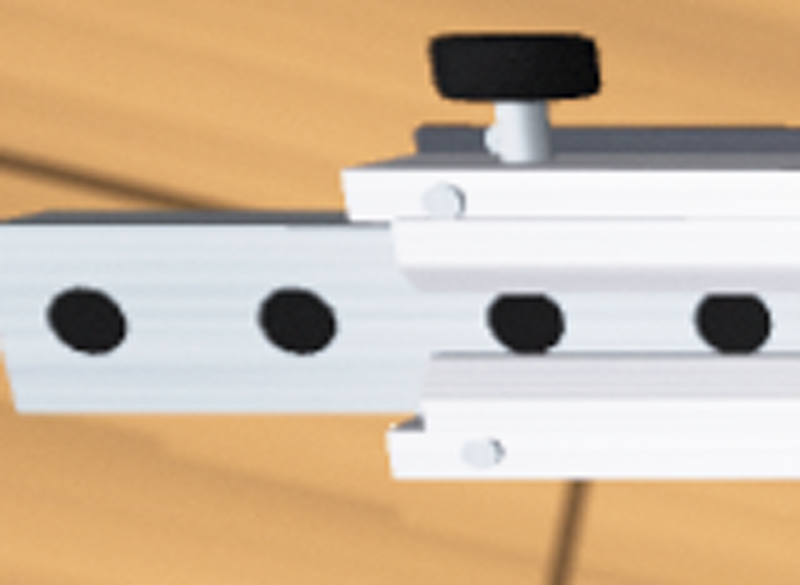

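View pics/w6.png

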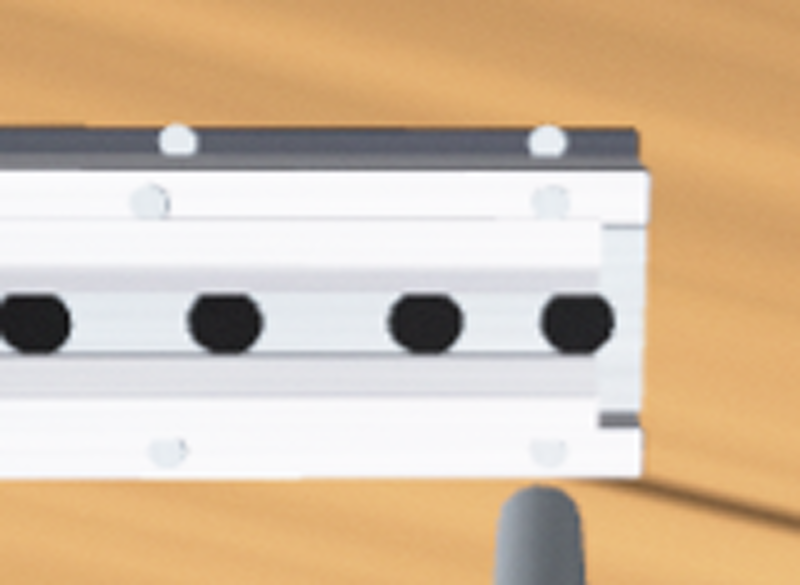

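The wrist view shows the pin tip at px (247,210), and seven dots on the bar in row 171. Dots at cols 146 and 185 are the only ones that fall within ±40 mm of the middle.

```bash
cat >> h.py <<'E'
D7=np.array([.6006,.0400]);uy=np.array([-.0671,.2377]);uy/=np.linalg.norm(uy);ux=np.array([uy[1],-uy[0]])
C=D7+.0845*uy
def tr(X): d=np.asarray(X)[:2]-C; return np.array([d@ux,d@uy])*1e3
def shift(s,target): return Ro.from_euler('xyz',s["tool_rot"]).as_matrix().T@(np.array(target)-tip(s))*1e3
def st():
    s=telemetry.observe();T=tip(s);print("t",round(s["time"],2),"tip track xy mm",tr(T).round(1),"z",round(T[2]*1e3,1),"rot",s["tool_rot"].round(4),"axis",pinaxis(s["tool_rot"]).round(4)[:2],"F",s["contact_force"].round(2));return s
E
python3 - <<'E'
from h import *
s=st();P=C-.074*uy
print(np.arctan2(-uy[0],uy[1]),C,shift(s,[*P,.045]).round(1),shift(s,[*P,.031]).round(1))
E
```

```text
t 8.35 tip track xy mm [ -3.5 -73.4] z 144.3 rot [ 3.1189 -0.0191  0.284 ] axis [-0.0157  0.0117] F [ 0.64  0.22 -1.1 ]
0.2751296568322339 [0.57764374 0.12132195] [ 1.6 -1.6 99.3] [  1.3  -1.9 113.3]
```

Emit:
servo_tool:
  targets: "1 -1 12 0.009; 0.6 -0.6 22 0; 0 0 25 0; 0 0 18 0; 0 0 8 0; 0 0 2 0; 0 0 0 0"

```text
time: 9.22
tool_pos: [0.5965, 0.0481, 0.1241]
tool_rot: [3.12, -0.017, 0.268]
contact_force: [0.7, 0.5, -0.8]
opening: 0.0256
```

Run:
```python
from h import *
s=st();P=C-.074*uy
print(shift(s,[*P,.045]).round(1),shift(s,[*P,.031]).round(1))
p=cams.read_camera("wrist");cv2.imwrite("pics/w7.png",cv2.resize(p["color"][150:290,150:340,::-1],None,fx=4,fy=4,interpolation=cv2.INTER_CUBIC))
p=cams.read_camera("scene");cv2.imwrite("pics/s7.png",cv2.resize(p["color"][130:250,200:360,::-1],None,fx=4,fy=4,interpolation=cv2.INTER_CUBIC))
```

```text
t 9.22 tip track xy mm [ -1.6 -76.5] z 51.4 rot [ 3.1196 -0.017   0.268 ] axis [-0.0133  0.0119] F [ 0.72  0.5  -0.75]
[ 1.4 -2.7  6.4] [ 1.2 -3.  20.4]
```

View pics/w7.png

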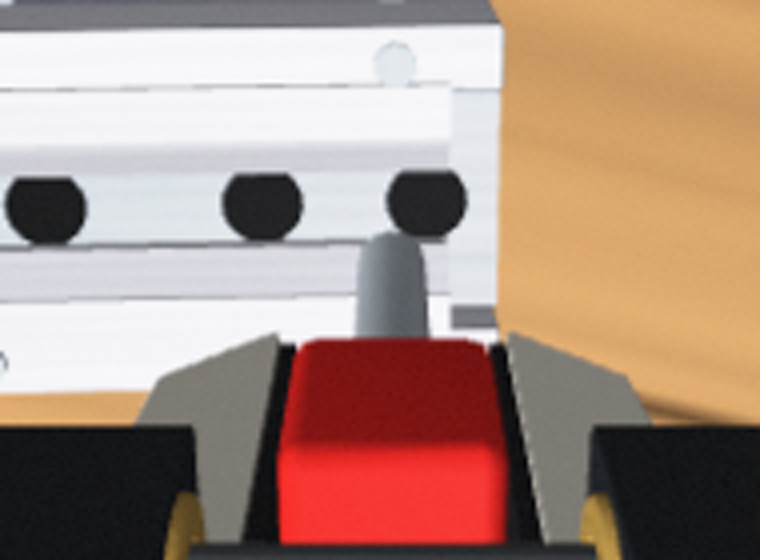

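View pics/s7.png

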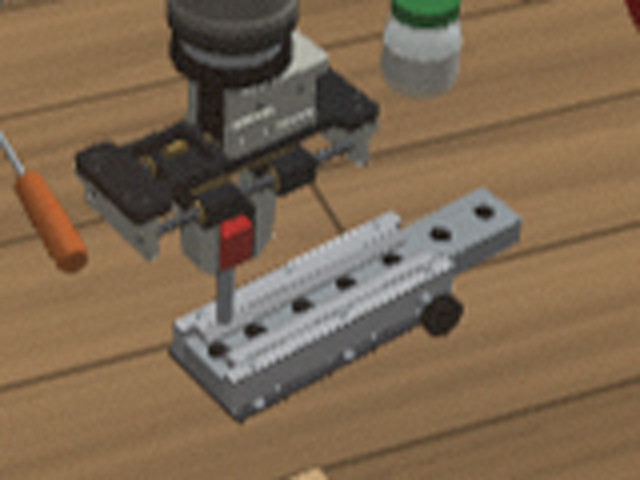

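Run:
```python
from h import *
s=telemetry.observe();p=cams.read_camera("wrist");print(proj(p,tip(s)),"front rim px:", proj(p,tip(s)+np.r_[.004*ux,0]),proj(p,tip(s)+np.r_[.006*ux,.003]))
for q in [(245/4+150+12.5,0)]: pass
c=p["color"].max(2);m=(c<50)[185:215,140:275].astype(np.uint8)
n,l,stt,ce=cv2.connectedComponentsWithStats(m)
for i in range(1,n):
    if stt[i,4]>40: q=ce[i]+[140,185];X=ray(p,*q,.030);print(q.round(2),X.round(4),tr(X).round(2))
for q in [(150,60.5+150)]: pass
# channel floor edges at image col ~ (300/4+150): upper floor edge crop row 171, lower visible edge (top of near wall, z~34) row 240
for r,z in ((171,.030),(243,.034),(298,.040),(145,.034),(88,.040)): print(r,tr(ray(p,225-.4,r/4+150-.4,z)).round(2))
```

```text
[246.74934754 212.28158327] front rim px: [246.70262069 207.03022664] [246.76149764 205.76692899]
[215.33 201.46] [0.5918 0.0709 0.03  ] [-3.000e-02 -5.241e+01]
[256.41 200.61] [0.6008 0.04   0.03  ] [  0.19 -84.51]
[161.29 202.06] [0.5806 0.1113 0.03  ] [  0.1  -10.42]
171 [  7.29 -59.84]
243 [ -6.07 -59.65]
298 [-15.07 -59.67]
145 [ 13.64 -60.21]
88 [ 26.08 -60.84]
```

Emit:
servo_tool:
  targets: "1.2 -1.5 4 -0.007; 1.2 -1.5 4 0; 0 0 3 0; 0 0 2 0; 0 0 0.5 0"

```text
time: 10.0
tool_pos: [0.599, 0.052, 0.1109]
tool_rot: [3.119, -0.019, 0.276]
contact_force: [-0.1, -0.3, -1.4]
opening: 0.0259
```

Run:
```python
from h import *
s=st();P=C-.074*uy
print(shift(s,[*P,.031]).round(1))
p=cams.read_camera("wrist");cv2.imwrite("pics/w8.png",cv2.resize(p["color"][150:290,150:340,::-1],None,fx=4,fy=4,interpolation=cv2.INTER_CUBIC))
```

```text
t 10.0 tip track xy mm [  2.1 -73.5] z 38.2 rot [ 3.1188 -0.0191  0.2761] axis [-0.0156  0.012 ] F [-0.12 -0.33 -1.39]
[-2.2  0.3  7.2]
```

View pics/w8.png

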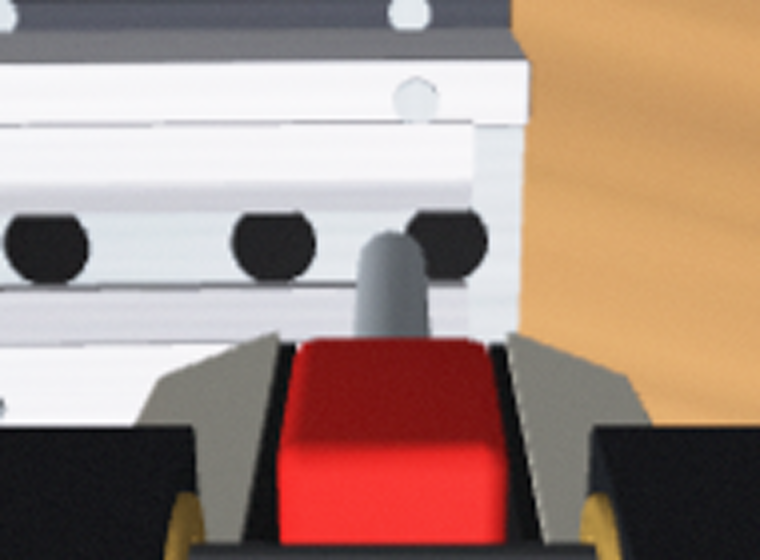

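Emit:
servo_tool:
  targets: "-0.8 0 2 0; -0.4 0 1.5 0; 0 0 1.2 0; 0 0 1 0"

```text
time: 10.55
tool_pos: [0.598, 0.0514, 0.1051]
tool_rot: [3.119, -0.019, 0.276]
contact_force: [-0.8, -0.9, -0.4]
opening: 0.0259
```

Run:
```python
from h import *
st()
```

```text
t 10.55 tip track xy mm [  1.  -73.8] z 32.4 rot [ 3.1187 -0.0195  0.276 ] axis [-0.016  0.012] F [-0.76 -0.9  -0.43]
```

Emit:
servo_tool:
  targets: "0 0 0.8 0; 0 0 0.8 0; 0 0 0.8 0"

```text
time: 10.92
tool_pos: [0.5982, 0.0513, 0.1026]
tool_rot: [3.119, -0.02, 0.276]
contact_force: [-1.9, 0.3, 4.8]
opening: 0.0257
```

Run:
```python
from h import *
st()
```

```text
t 10.93 tip track xy mm [  1.2 -73.9] z 30.0 rot [ 3.1186 -0.0197  0.276 ] axis [-0.0163  0.0121] F [-1.89  0.33  4.76]
```

Emit:
servo_tool:
  targets: "0 -1 0.5 0; 0 -1.5 0.5 0; 0 -1.5 0.5 0; 0 -1.5 0.5 0; 0 -1.5 0.5 0; 0 -1.5 0.5 0"

```text
time: 11.68
tool_pos: [0.5984, 0.0578, 0.1026]
tool_rot: [3.113, -0.026, 0.276]
contact_force: [-0.6, -3.0, 5.9]
opening: 0.0257
```

Run:
```python
from h import *
st()
```

```text
t 11.68 tip track xy mm [  3.5 -68.1] z 29.9 rot [ 3.1129 -0.0258  0.2764] axis [-0.0237  0.0158] F [-0.58 -2.96  5.89]
```

Emit:
servo_tool:
  targets: "-0.8 -2.5 0.4 0; -0.8 -2.5 0.4 0; -0.6 -2.5 0.4 0; -0.6 -2.5 0.4 0; -0.5 -2.5 0.4 0; -0.4 -2.5 0.4 0"

```text
time: 12.42
tool_pos: [0.594, 0.0707, 0.1026]
tool_rot: [3.108, -0.035, 0.277]
contact_force: [-0.3, -3.6, 6.9]
opening: 0.0259
```

Run:
```python
from h import *
st()
p=cams.read_camera("wrist");cv2.imwrite("pics/w9.png",cv2.resize(p["color"][150:290,150:340,::-1],None,fx=4,fy=4,interpolation=cv2.INTER_CUBIC))
```

```text
t 12.43 tip track xy mm [  3.5 -54.9] z 29.9 rot [ 3.1079 -0.0349  0.277 ] axis [-0.0337  0.0181] F [-0.27 -3.56  6.91]
```

View pics/w9.png

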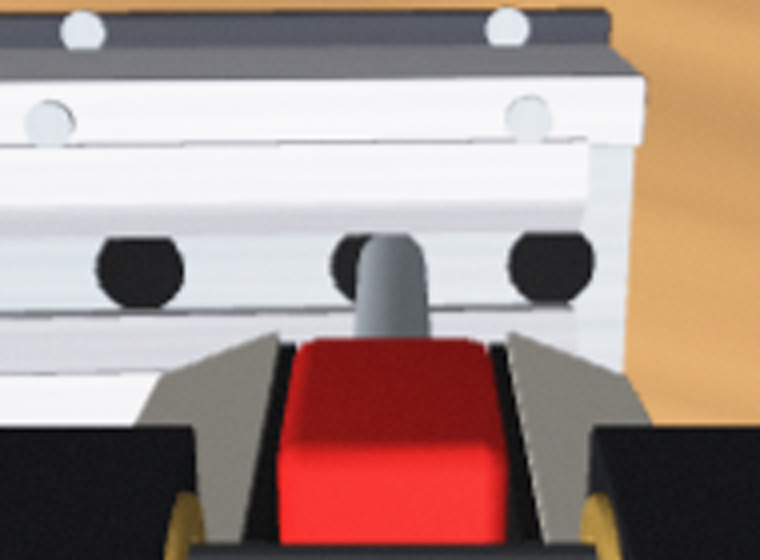

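Emit:
servo_tool:
  targets: "-1 -4 0.25 0; -1 -4 0.25 0; -1 -4 0.25 0; -0.8 -4 0.25 0"

```text
time: 12.98
tool_pos: [0.588, 0.0857, 0.1026]
tool_rot: [3.106, -0.041, 0.277]
contact_force: [1.5, -5.1, 5.2]
opening: 0.0255
```

Run:
```python
from h import *
s=st();print(s["tool_pos"],s["torque"])
```

```text
t 12.97 tip track xy mm [  2.2 -39.1] z 29.9 rot [ 3.1058 -0.0411  0.2771] axis [-0.0403  0.0185] F [ 1.48 -5.07  5.19]
[0.58795277 0.08565344 0.10258954] [-0.66624101 -0.2800663  -0.01078665]
```

Emit:
servo_tool:
  targets: "-0.4 -4.5 0.25 0; -0.4 -4.5 0.25 0; -0.4 -4 0.3 0; -0.4 -3 0.4 0"

```text
time: 13.48
tool_pos: [0.5837, 0.1011, 0.1026]
tool_rot: [3.103, -0.046, 0.278]
contact_force: [1.5, -3.0, 6.0]
opening: 0.0256
```

Run:
```python
from h import *
s=st();print(s["tool_pos"],s["torque"])
p=cams.read_camera("wrist");cv2.imwrite("pics/w10.png",cv2.resize(p["color"][150:290,150:340,::-1],None,fx=4,fy=4,interpolation=cv2.INTER_CUBIC))
```

```text
t 13.47 tip track xy mm [  2.7 -23.3] z 29.9 rot [ 3.1032 -0.0464  0.2779] axis [-0.0462  0.0194] F [ 1.46 -3.03  6.01]
[0.58372185 0.10106716 0.10257701] [-0.82736599 -0.16831857 -0.04950804]
```

View pics/w10.png

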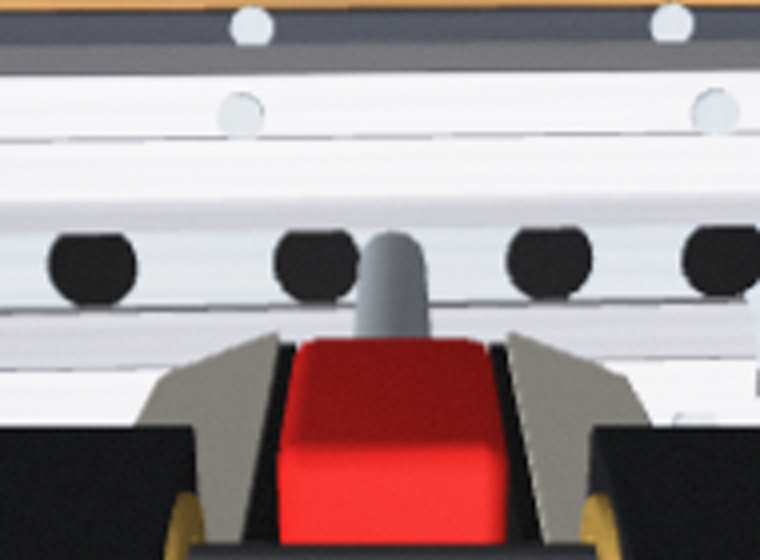

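Emit:
servo_tool:
  targets: "-0.4 -3.5 0.4 0; -0.4 -3.5 0.5 0; -0.4 -2.5 0.7 0; -0.4 -2.5 0.7 0; -0.3 -2.5 0.7 0; -0.3 -2.5 0.7 0"

```text
time: 14.28
tool_pos: [0.5801, 0.1154, 0.1025]
tool_rot: [3.096, -0.055, 0.28]
contact_force: [-0.2, -5.1, 8.7]
opening: 0.0259
```

Run:
```python
from h import *
s=st();print(s["tool_pos"],s["torque"])
```

```text
t 14.28 tip track xy mm [ 3.7 -9. ] z 29.9 rot [ 3.0958 -0.0549  0.2801] axis [-0.0563  0.0242] F [-0.24 -5.09  8.71]
[0.58006875 0.11536884 0.1024717 ] [-1.47949068  0.02673721 -0.1634788 ]
```

Emit:
servo_tool:
  targets: "-0.5 -2.5 0.6 0; -0.5 -2.5 0.6 0; -0.5 -2.5 0.6 0"

```text
time: 14.65
tool_pos: [0.5781, 0.1208, 0.1025]
tool_rot: [3.092, -0.059, 0.281]
contact_force: [-0.1, -5.4, 7.7]
opening: 0.0259
```

Run:
```python
from h import *
s=st();print(s["tool_pos"],s["torque"])
p=cams.read_camera("wrist");cv2.imwrite("pics/w11.png",cv2.resize(p["color"][150:290,150:340,::-1],None,fx=4,fy=4,interpolation=cv2.INTER_CUBIC))
p=cams.read_camera("scene");cv2.imwrite("pics/s11.png",cv2.resize(p["color"][130:250,200:360,::-1],None,fx=4,fy=4,interpolation=cv2.INTER_CUBIC))
```

```text
t 14.65 tip track xy mm [ 3.5 -3.6] z 29.9 rot [ 3.0916 -0.0587  0.2808] axis [-0.0612  0.0271] F [-0.14 -5.36  7.74]
[0.57809997 0.12080088 0.10250029] [-1.20947083 -0.16241478 -0.07452137]
```

View pics/w11.png

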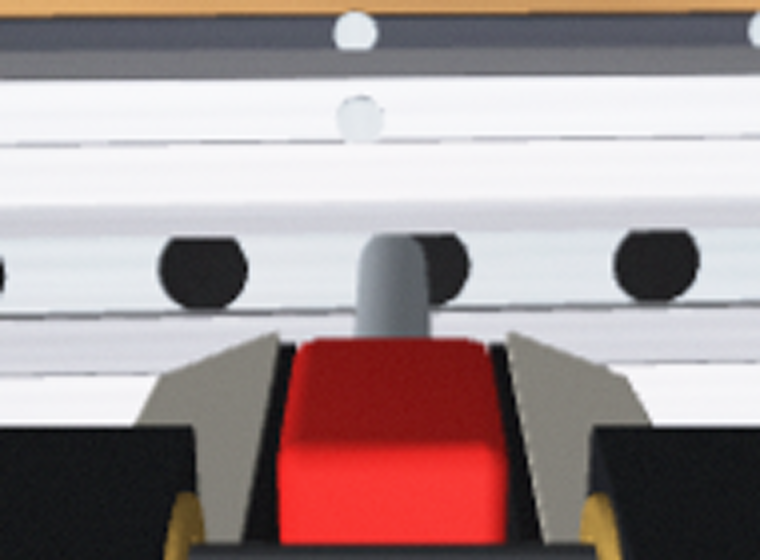

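View pics/s11.png

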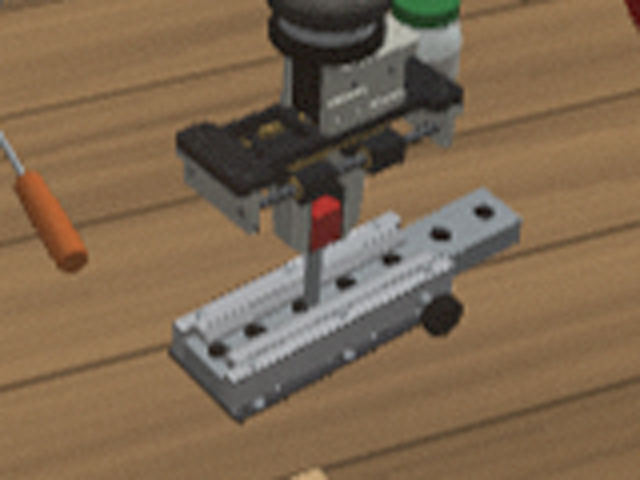

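Emit:
servo_tool:
  targets: "0 -5 0.2 0; 0 -5.5 0.2 0; 0 -5 0.25 0; 0 -4 0.35 0"

```text
time: 15.25
tool_pos: [0.5732, 0.1382, 0.1025]
tool_rot: [3.087, -0.06, 0.282]
contact_force: [0.8, -5.3, 8.4]
opening: 0.0262
```

Run:
```python
from h import *
s=st();print(s["tool_pos"],s["torque"],tr([.5697,.1497]))
```

```text
t 15.25 tip track xy mm [ 3.6 14.2] z 29.9 rot [ 3.0874 -0.06    0.2817] axis [-0.0636  0.0308] F [ 0.8  -5.26  8.44]
[0.57316007 0.13821781 0.10245281] [-1.33994643 -0.03633039 -0.12056471] [ 0.06453722 29.46883712]
```

Emit:
servo_tool:
  targets: "0.2 -4 0.4 0; 0.2 -4 0.5 0; 0.2 -2.5 0.7 0; 0.2 -2.5 0.7 0; 0.2 -2.5 0.8 0"

```text
time: 15.88
tool_pos: [0.57, 0.15, 0.1019]
tool_rot: [3.079, -0.059, 0.284]
contact_force: [-0.9, -7.1, 9.8]
opening: 0.0262
```

Run:
```python
from h import *
s=st();print(s["tool_pos"],s["torque"])
```

```text
t 15.88 tip track xy mm [ 3.7 25.9] z 29.4 rot [ 3.0793 -0.0594  0.2838] axis [-0.0653  0.0385] F [-0.89 -7.07  9.84]
[0.56996535 0.14999059 0.10192837] [-1.46036354  0.19343826 -0.08775358]
```

Emit:
servo_tool:
  targets: "0 -1.5 0.8 0; 0 -1.5 0.8 0; 0 -1.5 0.8 0"

```text
time: 16.25
tool_pos: [0.5673, 0.1546, 0.0988]
tool_rot: [3.08, -0.057, 0.284]
contact_force: [-0.7, -2.5, -0.8]
opening: 0.0256
```

Run:
```python
from h import *
s=st();print(s["tool_pos"],s["torque"])
```

```text
t 16.25 tip track xy mm [ 2.2 31.1] z 26.3 rot [ 3.08   -0.0565  0.2836] axis [-0.0624  0.0387] F [-0.74 -2.48 -0.84]
[0.56728279 0.15458935 0.09880457] [-0.43706406  0.04560008 -0.03041464]
```

Run:
```python
from h import *
s=telemetry.observe();R=Ro.from_euler('xyz',s["tool_rot"]).as_matrix()
print(R.T@[0,0,-1], "along pin down", R.T@-pinaxis(s["tool_rot"]), "toward upright (lateral)",R.T@[.85,-.52,0])
p=cams.read_camera("wrist");cv2.imwrite("pics/w12.png",cv2.resize(p["color"][150:290,150:340,::-1],None,fx=4,fy=4,interpolation=cv2.INTER_CUBIC))
p=cams.read_camera("scene");cv2.imwrite("pics/s12.png",cv2.resize(p["color"][130:250,200:360,::-1],None,fx=4,fy=4,interpolation=cv2.INTER_CUBIC))
```

```text
[-0.0565063  -0.06146085  0.99650871] along pin down [-0.00735993 -0.00699241  0.99994847] toward upright (lateral) [0.66947732 0.73333437 0.08319148]
```

View pics/w12.png

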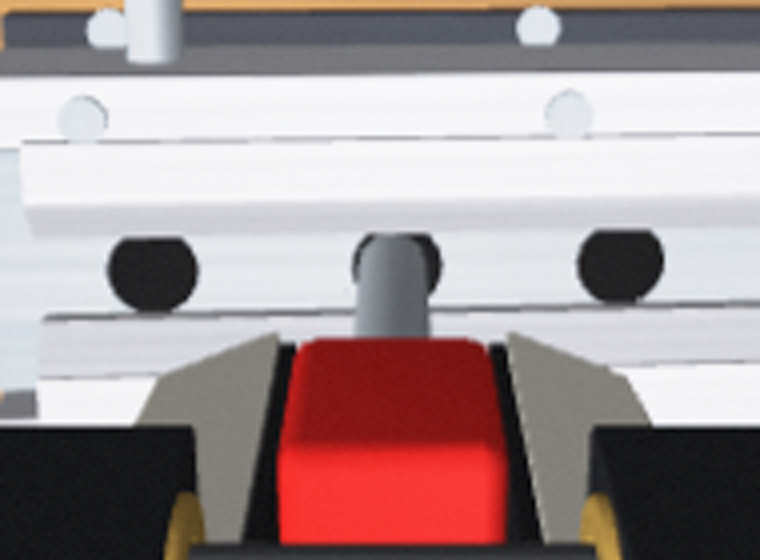

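View pics/s12.png

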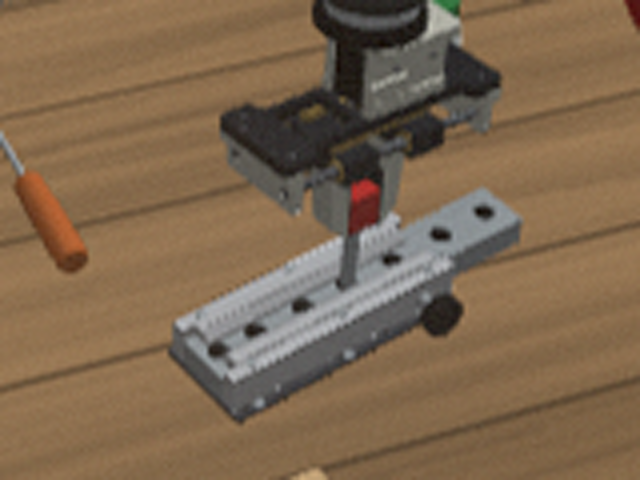

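Emit:
servo_tool:
  targets: "0.3 0.3 1.5 0; 0.3 0.3 1.5 0; 0.3 0.3 1.5 0; 0.3 0.3 1.5 0"

```text
time: 16.85
tool_pos: [0.5683, 0.1536, 0.0915]
tool_rot: [3.081, -0.054, 0.284]
contact_force: [-2.6, 0.5, -1.2]
opening: 0.0259
```

Run:
```python
from h import *
s=st();print(s["tool_pos"],s["torque"])
```

```text
t 16.85 tip track xy mm [ 2.7 29.9] z 18.9 rot [ 3.0807 -0.0536  0.284 ] axis [-0.0594  0.0388] F [-2.55  0.48 -1.15]
[0.56831352 0.15364281 0.09147638] [-0.0236161   0.3864814   0.03051908]
```

Emit:
servo_tool:
  targets: "0.2 0.2 1.3 0; 0.2 0.2 1.2 0; 0.2 0.2 1 0; 0.2 0.2 0.8 0"

```text
time: 17.35
tool_pos: [0.5686, 0.1532, 0.0867]
tool_rot: [3.082, -0.051, 0.284]
contact_force: [-3.3, 1.4, 1.1]
opening: 0.0261
```

Run:
```python
from h import *
s=st();print(s["tool_pos"],s["torque"])
```

```text
t 17.35 tip track xy mm [ 2.7 29.5] z 14.1 rot [ 3.0818 -0.0513  0.2836] axis [-0.0569  0.0384] F [-3.27  1.44  1.06]
[0.56858913 0.15320182 0.0867015 ] [ 1.71696802e-01  6.33500941e-01 -1.00944780e-04]
```

Emit:
servo_tool:
  targets: "0 0.1 1 0; 0 0.1 0.9 0; 0 0 0.8 0; 0 0 0.8 0"

```text
time: 17.85
tool_pos: [0.5687, 0.1531, 0.0845]
tool_rot: [3.082, -0.052, 0.284]
contact_force: [-4.7, 1.0, 8.1]
opening: 0.0258
```

Run:
```python
from h import *
s=st();print(s["tool_pos"],s["torque"])
```

```text
t 17.85 tip track xy mm [ 2.8 29.4] z 11.9 rot [ 3.082  -0.0517  0.2836] axis [-0.0572  0.0381] F [-4.68  0.97  8.06]
[0.56873946 0.15312028 0.08450909] [ 0.07487392  1.19872817 -0.03849434]
```

Emit:
servo_tool:
  targets: "0.8 0.8 0 0; 0.8 0.8 0 0; 0.8 0.8 0 0; 0.8 0.8 0 0; 0.8 0.8 0 0"

```text
time: 18.48
tool_pos: [0.5693, 0.1528, 0.0846]
tool_rot: [3.088, -0.044, 0.283]
contact_force: [-6.2, 2.6, 2.9]
opening: 0.0261
```

Run:
```python
from h import *
s=st();print(s["tool_pos"],s["torque"])
p=cams.read_camera("wrist");cv2.imwrite("pics/w13.png",cv2.resize(p["color"][150:290,150:340,::-1],None,fx=4,fy=4,interpolation=cv2.INTER_CUBIC))
p=cams.read_camera("scene");cv2.imwrite("pics/s13.png",cv2.resize(p["color"][130:250,200:360,::-1],None,fx=4,fy=4,interpolation=cv2.INTER_CUBIC))
```

```text
t 18.48 tip track xy mm [ 2.7 29.3] z 12.0 rot [ 3.0877 -0.0438  0.2826] axis [-0.048   0.0348] F [-6.17  2.64  2.93]
[0.56933134 0.15279003 0.08462988] [ 0.64873282  1.15539575 -0.0412634 ]
```

View pics/w13.png

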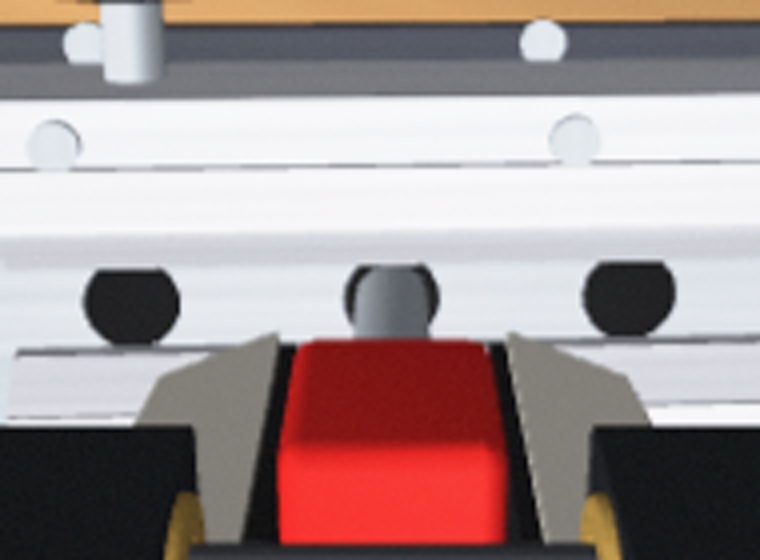

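View pics/s13.png

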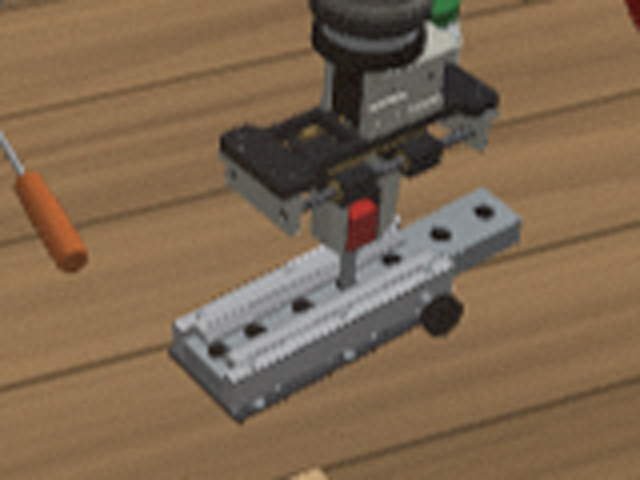

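Emit:
servo_tool:
  targets: "0.8 0.8 0.1 0; 0.8 0.8 0.1 0; 0.8 0.8 0.1 0; 0.8 0.8 0.1 0; 0.8 0.8 0.1 0; 0.8 0.8 0.1 0; 0.8 0.8 0.1 0; 0.8 0.8 0.1 0"

```text
time: 19.58
tool_pos: [0.5704, 0.1524, 0.0847]
tool_rot: [3.097, -0.031, 0.282]
contact_force: [-5.3, 1.9, 3.3]
opening: 0.026
```

Run:
```python
from h import *
s=st();print(s["tool_pos"],s["torque"])
```

```text
t 19.57 tip track xy mm [ 2.7 29.3] z 12.1 rot [ 3.0968 -0.0315  0.2817] axis [-0.0337  0.0296] F [-5.28  1.89  3.28]
[0.5703863  0.15242108 0.08472024] [0.61186708 1.25445658 0.00292835]
```

Emit:
servo_tool:
  targets: "0.8 1 0.1 0; 0.8 1 0.1 0; 0.8 1 0.1 0; 0.8 1 0.1 0; 0.8 1 0.1 0; 0.8 1 0.1 0; 0.8 1 0.1 0; 0.8 1 0.1 0; 0.8 1 0.1 0; 0.8 1 0.1 0"

```text
time: 20.82
tool_pos: [0.5716, 0.1517, 0.0847]
tool_rot: [3.111, -0.016, 0.281]
contact_force: [-4.5, 3.6, 3.1]
opening: 0.0259
```

Run:
```python
from h import *
s=st();print(s["tool_pos"],s["torque"])
```

```text
t 20.82 tip track xy mm [ 2.6 29.4] z 12.0 rot [ 3.1111 -0.0156  0.2805] axis [-0.0144  0.0203] F [-4.53  3.59  3.11]
[0.57161148 0.15173342 0.08470958] [ 0.74701452  1.31399379 -0.04250068]
```

Emit:
servo_tool:
  targets: "0.1 1.1 0.1 0; 0.1 1.1 0.1 0; 0.1 1.1 0.1 0; 0.1 1.1 0.1 0; 0.1 1.1 0.1 0; 0.1 1.1 0.1 0; 0.1 1.1 0.1 0; 0.1 1.1 0.1 0; 0.1 1.1 0.1 0; 0.1 1.1 0.1 0"

```text
time: 22.08
tool_pos: [0.5718, 0.1505, 0.0847]
tool_rot: [3.127, -0.014, 0.279]
contact_force: [-3.7, 5.2, 2.2]
opening: 0.0254
```

Run:
```python
from h import *
s=st();print(s["tool_pos"],s["torque"])
p=cams.read_camera("wrist");cv2.imwrite("pics/w14.png",p["color"][:,:,::-1])
p=cams.read_camera("scene");cv2.imwrite("pics/s14.png",cv2.resize(p["color"][130:250,200:360,::-1],None,fx=5,fy=5,interpolation=cv2.INTER_CUBIC))
```

```text
t 22.07 tip track xy mm [ 2.3 29.3] z 12.0 rot [ 3.1267 -0.014   0.2793] axis [-0.0085  0.0058] F [-3.74  5.21  2.15]
[0.57179445 0.1505491  0.08469795] [0.96618957 0.8927393  0.05696985]
```

View pics/s14.png

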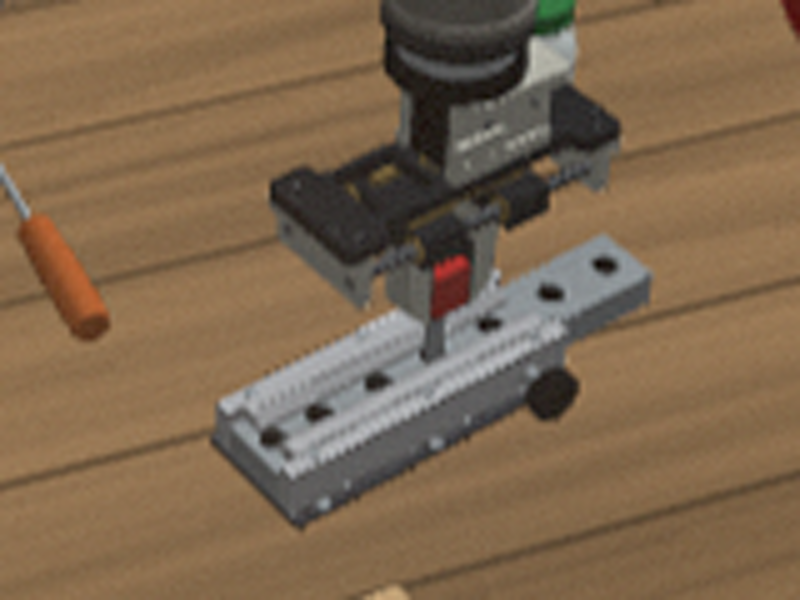

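Emit:
servo_tool:
  targets: "0 0 0.2 0; 0 0 0.3 0; 0 0 0.3 0"

```text
time: 22.55
tool_pos: [0.5718, 0.1507, 0.0847]
tool_rot: [3.127, -0.014, 0.28]
contact_force: [-3.3, 1.5, 5.4]
opening: 0.0256
```

Emit:
servo_tool:
  targets: "0 0 0 0; 0 0 0 0; 0 0 0 0; 0 0 0 0; 0 0 0 0; 0 0 0 0"
  hand: 0.6

```text
time: 23.3
tool_pos: [0.574, 0.1499, 0.0845]
tool_rot: [3.125, -0.019, 0.279]
contact_force: [0.6, -0.5, -0.6]
opening: 0.0552
```

Run:
```python
from h import *
s=st();print(s["tool_pos"],s["torque"],s["opening"])
p=cams.read_camera("wrist");cv2.imwrite("pics/w15.png",p["color"][:,:,::-1])
p=cams.read_camera("scene");cv2.imwrite("pics/s15.png",cv2.resize(p["color"][130:250,200:360,::-1],None,fx=5,fy=5,interpolation=cv2.INTER_CUBIC))
```

```text
t 23.3 tip track xy mm [ 4.6 27.9] z 11.8 rot [ 3.1247 -0.0187  0.2792] axis [-0.0136  0.0064] F [ 0.64 -0.48 -0.64]
[0.57403375 0.14988307 0.08445453] [ 0.00400101 -0.03691418  0.05558251] 0.05522165608415933
```

View pics/w15.png

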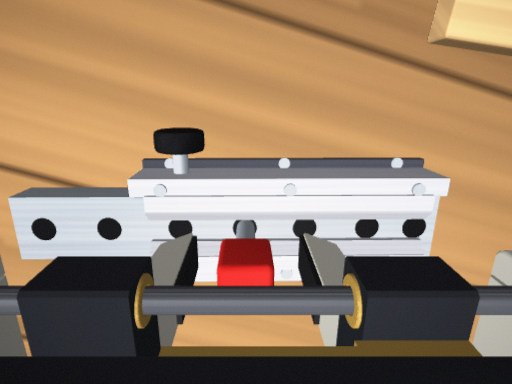

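View pics/s15.png

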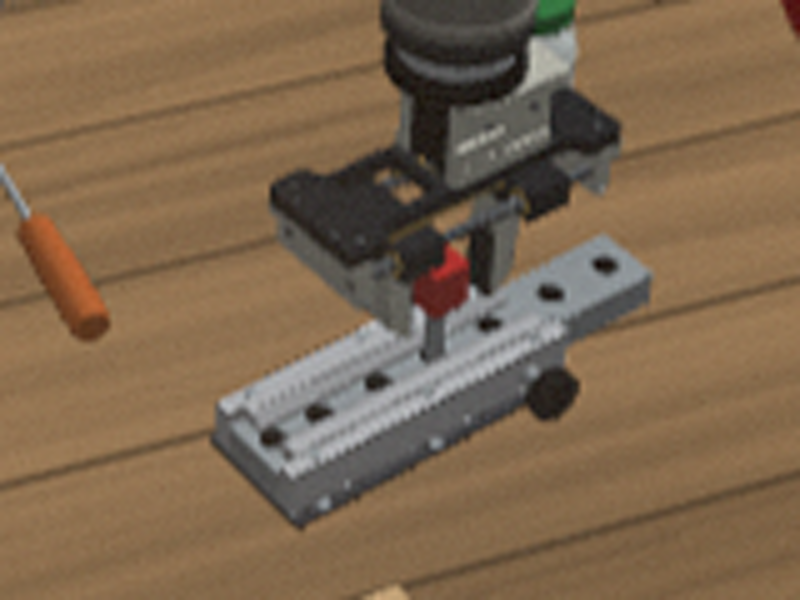

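Emit:
servo_tool:
  targets: "0 0 -5 0; 0 0 -12 0; 0 0 -20 0; 0 0 -25 0; 0 0 -25 0; 0 0 -20 0; 0 0 0 0; 0 0 0 0"

```text
time: 24.4
tool_pos: [0.5717, 0.1513, 0.1995]
tool_rot: [3.124, -0.023, 0.279]
contact_force: [-0.0, -0.1, -0.2]
opening: 0.0551
```

Run:
```python
from h import *
s=st();print(s["tool_pos"])
p=cams.read_camera("wrist");cv2.imwrite("pics/w16.png",p["color"][:,:,::-1])
m=red(p,(150,150,350,384))&(p["color"][...,0]>225);yy,xx=np.where(m);print(xx.min(),xx.max(),yy.min(),yy.max())
u=((xx.min()+xx.max())/2,(yy.min()+yy.max())/2);print("knob top track",tr(ray(p,*u,.104)))
q=cams.read_camera("scene");cv2.imwrite("pics/s16.png",cv2.resize(q["color"][130:250,200:360,::-1],None,fx=5,fy=5,interpolation=cv2.INTER_CUBIC))
mb=red(q,(240,150,320,220));b=np.argwhere(mb).mean(0)[::-1];ctr=np.r_[C+.0295*uy,.088];print("scene knob",b,"expected upright home",proj(q,ctr))
```

```text
t 24.4 tip track xy mm [ 3.1 29.9] z 126.8 rot [ 3.1242 -0.0226  0.2795] axis [-0.0176  0.0058] F [-0.02 -0.12 -0.23]
[0.57173846 0.1513235  0.199486  ]
231 260 191 218
knob top track [ 1.24928488 30.55281613]
scene knob [287.41304348 182.04347826] expected upright home [286.82673433 185.67112114]
```

View pics/w16.png

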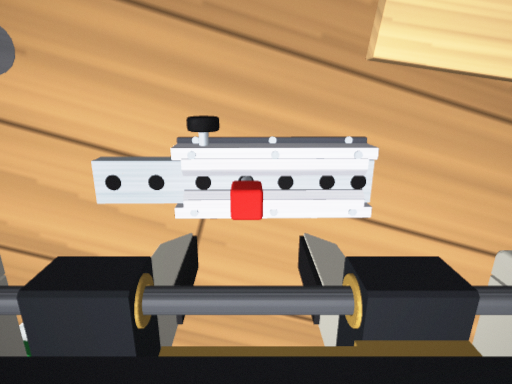

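View pics/s16.png

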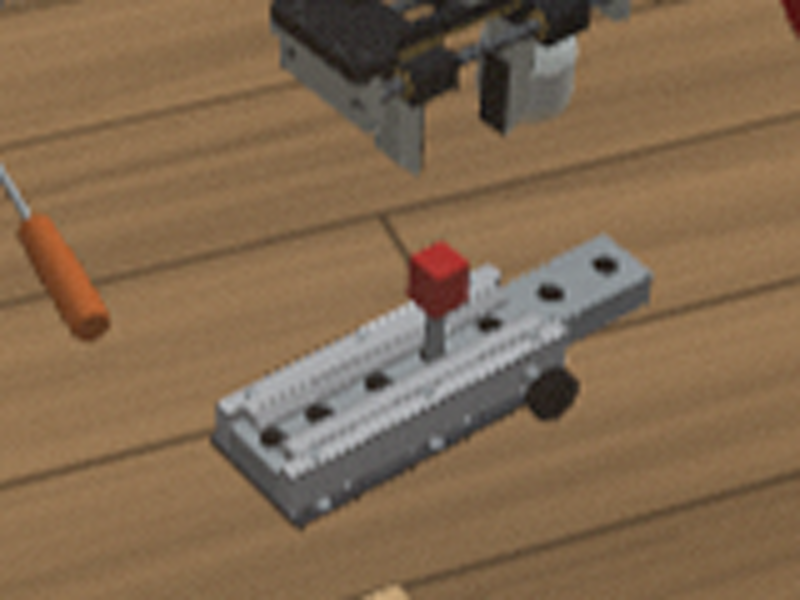

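Run:
```python
from h import *
q=cams.read_camera("scene")
a=cv2.imread("pics/scene0.png")[:,:,::-1]
def meas(img,box):
    c=img.astype(int);x0,y0,x1,y1=box;m=(c[...,0]>90)&(c[...,0]>2.2*c[...,1]);k=np.zeros_like(m);k[y0:y1,x0:x1]=m[y0:y1,x0:x1]
    ys,xs=np.where(k);return xs.mean(),ys.mean(),xs.min(),xs.max(),ys.min(),ys.max()
print("start",meas(a,(115,205,142,245)),proj(q,[.5758,-.291,.091]))
for z in (.088,.098):print("now",meas(q["color"],(270,165,305,205)),proj(q,np.r_[C+.0295*uy,z]))
```

```text
start (np.float64(128.27642276422765), np.float64(224.52845528455285), np.int64(123), np.int64(134), np.int64(218), np.int64(233)) [128.08443011 226.07290387]
now (np.float64(287.98924731182797), np.float64(184.51612903225808), np.int64(282), np.int64(293), np.int64(179), np.int64(192)) [286.82673433 185.67112114]
now (np.float64(287.98924731182797), np.float64(184.51612903225808), np.int64(282), np.int64(293), np.int64(179), np.int64(192)) [287.00913015 182.99596154]
```

Run:
```python
from cell import robot,telemetry
print(robot.hand_in(),telemetry.observe()["time"])
```

```text
the job is handed in; nothing more can be done
the job is handed in; nothing more can be done
```

The red-knobbed pin is in the open hole, about 30 mm to the +y side of the channel's middle. It is pushed fully home, standing upright and released. I handed the job in about 24.5 s into the 67 s allowed; no verdict came back.

**What I did:** I took the pin from the block and set its tip on the bar about 16 mm in from the -y end of the channel, with about 5 N. I slid it along the bar; it rode flat over the filled hole near -10 mm and dropped at the one near +30 mm. The largest force in my readings, which I took between moves, was about 10 N.

**Tilt:** the gripper gradually leaned during the slide, to about 0.07 rad. With the pin home, I eased it back to about 0.01 rad before letting go, using 5–7 N of side force.

**Last checks:**
- **Depth:** the pin's tip came to rest at a height of 12 mm, which is the bottom of the hole. The scene picture puts the knob's centre about where 88 mm should appear (1.2 px off, against 1.5 px at the start with the pin at its known height).
- **Position:** the wrist picture puts the knob's top within about 1.7 mm of the hole's centre, roughly the camera's calibration error.
- **Disagreement:** my first comparison put the knob 3.6 px too high in the scene picture. That came from a colour mask that missed part of the knob, and a looser mask cleared it.
- **Other things on the bench:** I saw nothing displaced in the pictures, but I did not measure the other objects again before handing in.

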